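# Lever open the tea chest

### The job

Open the tea chest with the flat-bladed knife: take the knife out of its rack, where it stands on edge, lay it down flat on the counter and let go, then take it again by the handle so that its blade is level. Slip the blade into the slot under the front of the chest's lid, lever the lid up with it and swing the lid right back until it stands upright or beyond, then lay the knife flat on the counter again. Leave everything else where it stands.

Things in the scene. Friction and masses are not known exactly. Their poses are not given: they have to be found in the camera images.
- knife: Flat-bladed knife, 175 mm, 80 g. Dark handle 110 x 26 wide x 16 thick, bevelled: its narrow sides are flats 8 mm wide. Origin: middle of the handle; x runs to the blade, y is the thickness (across the blade's flat), z the width. It starts on edge in a rack slot, origin 33 mm above the counter. Lying flat, either side up, its origin is 8 mm up. Leaning over 25 degrees it falls flat.
- knife_tip (a point): Middle of the tip of the knife's blade, 120 mm along x from the knife's origin. The straight steel blade is 65 mm long (from the handle's end at x = 55 mm), 20 wide, 3 thick, in the middle of the handle's thickness. The knife balances near x = 25 mm and can stand on edge. Axes as the knife's.
- rack: Fixed wooden rack, 140 (x) x 170 (y) mm, 38 tall: 6 mm base plate and two notched bars, 12 mm thick, at x = -45 and +45; between them the handles can be gripped. Slots 18 mm wide run along x at y = -40 and +40, floors 20 mm above the counter. One holds the knife, one the paddle, working ends to +x. Origin: centre of the underside, z up.
- chest: Fixed wooden tea chest, 130 mm deep (x), 170 mm wide (y), 65 mm tall, walls 8 mm, holding tea packets that reach 38 mm above the counter. Its front, at x = -65 mm, faces roughly the robot. Origin: centre of the underside; z up. Two brass hinges show at the back of its lid; a thin brass strip on the lid's front edge lies just above the slot.
- slot (a point): Middle of the slot mouth in the chest's front face, 55 mm above the counter. The slot is 8 mm high (51 to 59 mm above the counter), 64 mm wide and runs along +x of the chest through the 8 mm front wall into the chest; its ceiling is the underside of the closed lid. Axes as the chest's.
- lid_hinge (a point): Middle of the lid's hinge line, which is level along the chest's y, 65 mm above the counter and 122 mm behind the front face (57 mm behind the chest's middle). Axes as the chest's.
- lid (a joint): Angle of the chest's lid: 0 closed, 1.57 upright, 1.85 at its stop. A flat wooden board, 122 mm from hinge to front edge, 152 wide, 6 thick; closed, its top is level with the chest's rim and its front edge with the front face. The hinge is stiff: about 2 N at the front edge lifts it, and it stays where it is left.
- paddle: Wooden utensil with the same handle as the knife but a thick (12 mm) round wooden end instead of a blade; stands in the other slot of the rack. Origin: centre of its handle, x towards the round end. Not needed.
- jar: Glass jar with a wooden cap, 76 mm across, 110 mm tall, on the counter. Origin: centre of its underside. Not needed.
- mug: White mug, 80 mm across, 90 mm tall. Origin: centre of its underside. Not needed.
- mill: Dark wooden pepper mill, 52 mm across, 160 mm tall. Origin: centre of its underside. Not needed.
- bowl: Blue ceramic bowl, 120 mm across, 50 mm tall. Origin: centre of its underside. Not needed.
- saucer: White saucer, 100 mm across, 16 mm tall. Origin: centre of its underside. Not needed.
- tin: Plain metal can, 66 mm across, 85 mm tall. Origin: centre of its underside. Not needed.

How it is judged:
By the outcome, as a careful person would: the job done as asked, in the order asked, and still so for the second after the job is handed in, with the robot touching nothing.
It also fails if it takes over 64 s, if anything falls off the work surface, if the arm or the gripper's body presses on something with over 40 N, if the wrist force passes 120 N, or if a joint passes its speed limit or range.

### The arm

A 6-joint arm with a two-finger parallel gripper is mounted at the origin on the work surface. World frame = base frame: x ahead of the robot, y to its left, z up, the work surface at z = 0. Lengths are in m, angles in rad, forces in N, time in s.
With the tool pointing down it reaches from about 0.35 to 0.85 m from the base axis. Payload 8.1 kg.
Tool frame: the origin (TCP) lies between the finger pads; the fingertips stand 11 mm ahead of it and the grasp point (between the pads) lies 8 mm behind it; y points along the fingers, x is the direction in which the jaws open and shut, and the axes are right-handed (so a half turn about y gives the same grasp; the last joint's range is limited). The gripper opens to 93 mm and grips with 3 to 60 N. Pads are 15 mm wide; open, the fingers measure 128 mm over their backs; the gripper's body (75 mm by 188 mm) begins 65 mm behind the grasp point.
Start: joints at [-1.398, 0.13, 1.488, -0, 1.523, -0.085], TCP at [0.153, -0.58, 0.23] pointing down, gripper open.
Joint ranges: [-2.96, 2.96], [-0.89, 2.26], [0.02, 2.5], [-1.34, 4.48], [0, 2.73], [-2.66, 2.66]. Speed limits (rad/s): [2.39, 2.39, 2.79, 3.14, 3.14, 3.14].

### API

Orientations are given as a rotation vector (axis times angle).
In Python, from plant import readout, optics, robot gives the robot as it stands.
- The arm moves only by the shell command python3 -m creep 'ROWS' [FORCE]. ROWS is JSON, a list that holds one entry, the list of rows, each a list of 7 numbers: the closure, from 0 (fully open) to 1 (shut), then the shift along the tool's x, y, z in cm, then the turn, a rotation vector about the tool's x, y, z in degrees. In form: [[[grip, x, y, z, wx, wy, wz], ...]]. A call has exactly 8 rows; each row shifts and turns the pose as measured when the row begins, along the tool's axes as they then stand; what a row does not reach is not made up. A row lasts 1/10 s, in which the tool goes at most 50 mm and 8.59 degrees, less where a joint would pass 70% of its speed; a pose out of reach is approached as far as the arm can. A call is refused whole if a number of a shift passes 5 or a number of a turn 8.59, either way. A call with a gripper value outside its range is refused whole. The fingers move at their own pace and stop on an object; FORCE is the grip in N (left out, the last holds). Time passes only in rows, so rows that do not move let the fingers close, or fill a call up. It gives the time, the measured TCP pose, the force and the opening at its end, in the units of the state.
- readout.read_state(): the state, without advancing time (a new reading comes with each control period).
- optics.read_camera(name): name is "side" or "top"; returns a dict with "frame" (480x640x3 uint8, red, green, blue), "depth" (480x640 float32, m along the optical axis (not along the pixel's ray), 0 where there is no reading), "intrinsics" (3x3 intrinsics, pixels), "R" (3x3) and "t" (3): a world point X has camera coordinates R X + t. Camera axes: x right, y down, z forward; pixel columns grow to the right and rows downward; lengths in m; the calibration is good to about 2 mm. A picture is of the moment at which its call begins.
- robot.close_job(): hands the job in, once; it reports no verdict.
The state is a dict: "t": time; "q": joint angles; "dq": joint speeds; "joint_torque": joint torques, N m; "tool_pos": TCP position; "orientation": TCP orientation; "force": force on the tool from outside, world axes, zero at the start; "wrist_torque": the same for the moment, N m; "opening": finger opening in m.
Only numpy, scipy, OpenCV 4.12 (cv2) and the standard library are available. Lean on these libraries where they do the work, as an engineer would, in place of code of your own. Each camera call takes 0.05 s, during which the arm holds its last target. There are 200 camera calls.

## Working session

There is one attempt and no reset: what is moved stays moved. The work goes in short steps, Python scripts to look and compute and a shell command to move; the robot and the scene stay as the last step left them, time stands still between calls to the robot, and variables do not carry over. Pictures are saved under pics/ and viewed, about 8 in all and at most 12, crops included, and the job is handed in when it is done.

```bash
ls; mkdir -p pics
python3 - <<'E'
from plant import readout, optics
import cv2,numpy as np
s=readout.read_state();print(s)
for n in("top","side"):
    c=optics.read_camera(n);np.savez(f'{n}0.npz',**c);cv2.imwrite(f'pics/{n}0.png',c['frame'][...,::-1])
    print(n,c['intrinsics'],c['R'],c['t'],-c['R'].T@c['t'])
E
```

```text
pics
{'t': 0.0, 'q': array([-1.39839308e+00,  1.31154971e-01,  1.48924994e+00, -3.39683736e-06,
        1.52300240e+00, -8.54085782e-02]), 'dq': array([-2.84209931e-05,  2.69571633e-03,  3.89802829e-04, -1.74461500e-03,
        2.76452139e-04,  1.47399854e-03]), 'joint_torque': array([-2.59004137e-04, -5.59842968e+01, -4.91759777e+01,  7.66974804e-02,
        3.52012482e-02, -1.24688709e-04]), 'tool_pos': array([ 0.15290173, -0.57963268,  0.22860724]), 'orientation': array([-1.3189308 ,  1.01813737, -1.01590446]), 'force': array([ 0.04438188, -0.44596489,  0.22246459]), 'wrist_torque': array([-0.01755779, -0.01782775,  0.00372869]), 'opening': 0.09303316031532972}
top [[546.06301671   0.         327.76904041]
 [  0.         546.06301671 235.30622169]
 [  0.           0.           1.        ]] [[ 0.00704023 -0.99982017 -0.01760879]
 [-0.99711923 -0.00568911 -0.07563653]
 [ 0.07552275  0.01809056 -0.99697996]] [0.02418828 0.61413584 1.37091503] [0.50866109 0.0028772  1.41365185]
side [[438.87982765   0.         314.83036618]
 [  0.         438.87982765 246.52514803]
 [  0.           0.           1.        ]] [[-0.81039959 -0.58566292  0.01585695]
 [-0.41123143  0.54933884 -0.72740329]
 [ 0.4173023  -0.59600821 -0.68602697]] [0.51397642 0.31146003 0.86108766] [0.18527458 0.64313515 0.80913632]
```

View pics/top0.png

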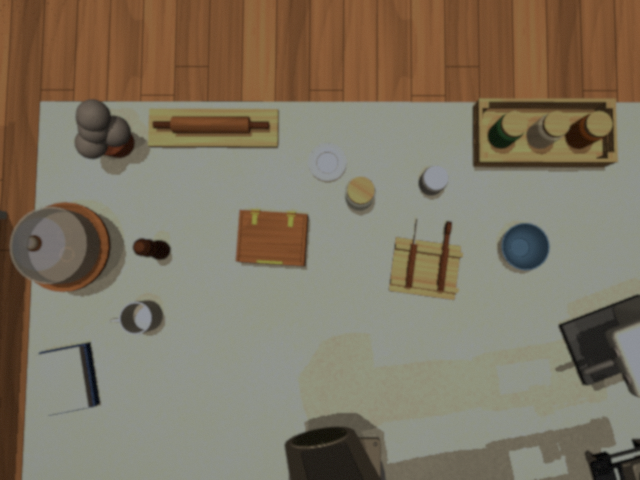

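View pics/side0.png

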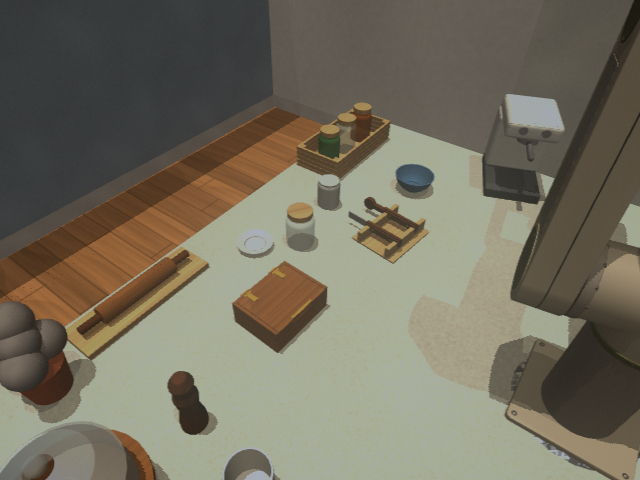

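Top view: the chest is at about (272,238) with its brass strip at (269,262). The rack is at (426,268), with the knife in the left slot (blade tip about (416,220)) and the paddle on the right. Next I measure both using depth and calibration.

```bash
cat > h.py <<'E'
import numpy as np,cv2
from scipy.spatial.transform import Rotation as Ro
def cloud(c):
    v,u=np.mgrid[:480,:640];d=c['depth'];K=c['intrinsics']
    P=np.stack([(u-K[0,2])/K[0,0]*d,(v-K[1,2])/K[1,1]*d,d],-1)
    return (P-c['t'])@c['R']
def ray(c,u,v,z):
    K=c['intrinsics'];o=-c['R'].T@c['t'];d=c['R'].T@np.array([(u-K[0,2])/K[0,0],(v-K[1,2])/K[1,1],1])
    return o+d*(z-o[2])/d[2]
def proj(c,X):
    p=c['R']@X+c['t'];p=c['intrinsics']@p;return p[:2]/p[2]
def pose():
    from plant import readout
    s=readout.read_state();return s,Ro.from_rotvec(s['orientation']).as_matrix()
E
python3 - <<'E'
from h import *
c=dict(np.load('top0.npz'));X=cloud(c);im=c['frame'].astype(int)
v,u=np.mgrid[:480,:640]
print('counter z',np.median(X[330:360,200:300,2]))
# chest
m=(X[...,2]>.05)&(u>225)&(u<320)&(v>200)&(v<280)
r=cv2.minAreaRect(X[m][:,:2].astype(np.float32)*1000);print('chest',r,np.median(X[m][:,2]),'\n',cv2.boxPoints(r))
y=(im[...,0]>150)&(im[...,1]>120)&(im[...,2]<90)&(u>225)&(u<320)&(v>200)&(v<280)
n,l,s,ce=cv2.connectedComponentsWithStats(y.astype(np.uint8))
for i in range(1,n):
    if s[i,4]>4: print('brass',s[i],ray(c,*ce[i],.065))
# rack
m=(X[...,2]>.015)&(u>380)&(u<470)&(v>205)&(v<310)
Q=X[(X[...,2]>.003)&(u>380)&(u<470)&(v>235)&(v<310)];r=cv2.minAreaRect(Q[:,:2].astype(np.float32)*1000);print('rack',r)
dk=(im.sum(-1)<190)&(u>380)&(u<470)&(v>205)&(v<310)
n,l,s,ce=cv2.connectedComponentsWithStats(dk.astype(np.uint8))
for i in range(1,n):
    if s[i,4]>15:
        g=l==i;pp=np.array([ray(c,a,b,.046)[:2] for a,b in zip(u[g],v[g])])
        vx=cv2.fitLine((pp*1000).astype(np.float32),cv2.DIST_HUBER,0,.01,.01).ravel()
        t=(pp*1000-vx[2:])@vx[:2];print('dark',s[i],vx,t.min(),t.max(),'z',np.percentile(X[g][:,2],[10,50,90]))
a=cv2.resize(c['frame'][195:315,225:475],None,fx=3.2,fy=3.2,interpolation=cv2.INTER_CUBIC);cv2.imwrite('pics/a.png',a[...,::-1])
E
```

```text
counter z 2.555629129169413e-05
chest ((599.2958374023438, 125.09989166259766), (268.074951171875, 144.04150390625), 81.69102478027344) 0.06492841759919492 
 [[508.66116    2.877182]
 [651.1907   -17.938423]
 [689.93054  247.3226  ]
 [547.401    268.1382  ]]
rack ((521.1150512695312, -166.26687622070312), (187.40054321289062, 338.4237976074219), 0.32457852363586426)
dark [437 222  14  69 400] [ 9.9080753e-01 -1.3527904e-01  5.5984174e+02 -2.6158197e+02] -83.47958739810151 88.75826692746811 z [0.03493427 0.04293795 0.04828187]
dark [406 244  10  43 236] [ 9.9112320e-01 -1.3294658e-01  5.3783856e+02 -1.7895114e+02] -51.9855582371893 53.90584111671005 z [0.03945764 0.0444053  0.04885372]
```

View pics/a.png

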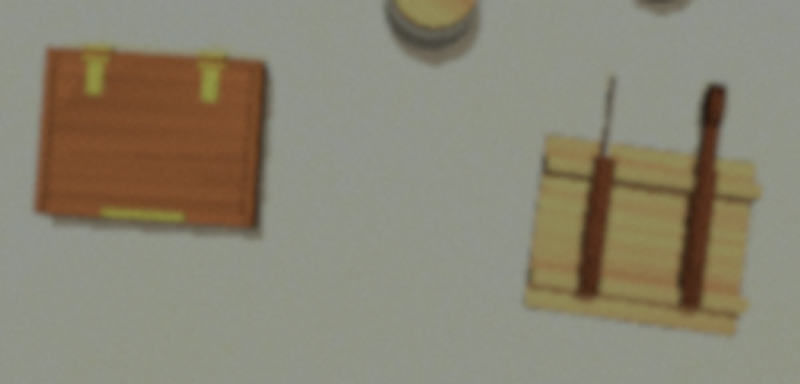

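The crop shows the chest with hinges at the back (crop (95,75) and (210,80)) and the brass strip at (143,214) in front. The knife handle is at crop (596,225), parallel to the paddle. Depth edges spoil the rectangle, so I'll use colour masks plus rays.

Run:
```python
from h import *
for n in('top','side'):
    c=dict(np.load(n+'0.npz'));im=c['frame'];hsv=cv2.cvtColor(im,cv2.COLOR_RGB2HSV);v,u=np.mgrid[:480,:640];X=cloud(c)
    reg=(u>225)&(u<320)&(v>200)&(v<280) if n=='top' else (u>220)&(u<340)&(v>255)&(v<350)
    H,S,V=[hsv[...,i].astype(int) for i in range(3)]
    m=reg&(S>110)&(X[...,2]>.061)&(X[...,2]<.07)
    k,l,s,ce=cv2.connectedComponentsWithStats(m.astype(np.uint8),connectivity=4);i=1+s[1:,4].argmax();g=l==i
    pp=np.array([ray(c,a,b,.065)[:2] for a,b in zip(u[g],v[g])])*1000
    r=cv2.minAreaRect(pp.astype(np.float32));print(n,'chest',r,cv2.boxPoints(r).round(1).tolist())
    y=reg&(H>=21)&(H<35)&(S>110)&(V>110)
    k,l,s,ce=cv2.connectedComponentsWithStats(y.astype(np.uint8))
    for i in range(1,k):
        if s[i,4]>5: print('brass',s[i],ray(c,*ce[i],.065).round(4))
```

```text
top chest ((605.8593139648438, 167.47177124023438), (167.61026000976562, 131.11660766601562), 86.89762115478516) [[535.9000244140625, 87.30000305175781], [666.7999877929688, 80.19999694824219], [675.9000244140625, 247.60000610351562], [544.9000244140625, 254.6999969482422]]
brass [252 210   8   1   8] [0.673  0.2079 0.065 ]
brass [252 212   7  13  69] [0.6539 0.2106 0.065 ]
brass [287 212   8  15  82] [0.6514 0.1208 0.065 ]
brass [257 260  26   5  82] [0.5447 0.1714 0.065 ]
side chest ((609.2394409179688, 168.7497100830078), (170.45469665527344, 134.08786010742188), 86.91165161132812) [[537.7000122070312, 87.30000305175781], [671.5999755859375, 80.0], [680.7999877929688, 250.1999969482422], [546.9000244140625, 257.5]]
brass [274 271   7   5  10] [0.6556 0.1216 0.065 ]
brass [248 295   8   5  10] [0.6537 0.2117 0.065 ]
brass [292 313   5   5   7] [0.5489 0.1936 0.065 ]
```

```bash
cat >> h.py <<'E'
def go(p,R=None,step=5):
    """shift (cm) in tool axes and turn (deg) from the present pose to TCP p, R"""
    s,R0=pose();d=R0.T@(np.array(p)-s['tool_pos'])*100
    w=np.zeros(3) if R is None else np.degrees(Ro.from_matrix(R0.T@R).as_rotvec())
    print('t',round(s['t'],2),'pos',s['tool_pos'].round(4),'q',s['q'].round(2),'F',s['force'].round(1),'open',round(s['opening'],4))
    print('shift cm',d.round(2),'turn deg',w.round(2))
def down(yaw,sgn=1):
    """tool y down, tool x = sgn*knife lateral"""
    y=np.array([0,0,-1.]);a=np.radians(yaw);x=sgn*np.array([-np.sin(a),np.cos(a),0]);return np.stack([x,y,np.cross(x,y)],1)
E
python3 - <<'E'
from h import *
s,R=pose();print(R.round(3))
k=np.array([.538,-.179])
for sg in(1,-1): go([*k,.13],down(-7.6,sg))
E
```

```text
[[ 0.255 -0.     0.967]
 [-0.967  0.002  0.255]
 [-0.002 -1.     0.   ]]
t 0.1 pos [ 0.1529 -0.5797  0.2287] q [-1.4   0.13  1.49 -0.    1.52 -0.09] F [-0.  -0.5  0.5] open 0.093
shift cm [-28.91   9.92  47.45] turn deg [-1.3000e-01 -1.5763e+02 -2.0000e-02]
t 0.1 pos [ 0.1529 -0.5797  0.2287] q [-1.4   0.13  1.49 -0.    1.52 -0.09] F [-0.  -0.5  0.5] open 0.093
shift cm [-28.91   9.92  47.45] turn deg [ 1.000e-02  2.237e+01 -9.000e-02]
```

```bash
python3 -m creep '[[[0,0,0,0,0,7.5,0],[0,0,0,0,0,7.5,0],[0,0,0,0,0,7.4,0],[0,-4,0,2.9,0,0,0],[0,-4,0,2.9,0,0,0],[0,-4,0,2.9,0,0,0],[0,-4,0,2.9,0,0,0],[0,-4,0,2.9,0,0,0]]]'
python3 -m creep '[[[0.3,-4,0,2.9,0,0,0],[0.3,-4,0,2.9,0,0,0],[0.3,-4,0,2.9,0,0,0],[0.3,-4,0,2.9,0,0,0],[0.3,-4,0,2.9,0,0,0],[0.3,0,0,0,0,0,0],[0.3,0,0,0,0,0,0],[0.3,0,0,0,0,0,0]]]'
python3 - <<'E'
from h import *
go([.538,-.179,.13],down(-7.6,-1))
E
```

```text
t: 0.9
tool_pos: [0.3245, -0.4008, 0.2236]
orientation: [-1.126, 1.334, -1.318]
force: [0.4, -1.3, -0.1]
opening: 0.093
t: 1.7
tool_pos: [0.5023, -0.2164, 0.2214]
orientation: [-1.13, 1.333, -1.308]
force: [-0.4, 0.1, -0.6]
opening: 0.0649
t 1.7 pos [ 0.5023 -0.2164  0.2214] q [-0.51  0.    1.64  0.01  1.51  1.22] F [-0.4  0.1 -0.6] open 0.0649
shift cm [-4.14  9.16  3.03] turn deg [ 0.49 -1.16 -0.66]
```

```bash
python3 -m creep '[[[0.3,-2.1,2,2.3,0.2,-0.6,-0.3],[0.3,-2,2,2.2,0.2,-0.6,-0.3],[0.3,0,2,0,0,0,0],[0.3,0,2,0,0,0,0],[0.3,0,2,0,0,0,0],[0.3,0,2,0,0,0,0],[0.3,0,0,0,0,0,0],[0.3,0,0,0,0,0,0]]]'
python3 - <<'E'
from h import *
from plant import optics
go([.553,-.181,.034],down(-7.6,-1))
for n in('top','side'):
    c=optics.read_camera(n);np.savez(n+'1.npz',**c)
    f=c['frame'][170:330,350:510] if n=='top' else c['frame'][150:310,310:470]
    cv2.imwrite(f'{n}1.png',cv2.resize(f,(400,400),interpolation=cv2.INTER_CUBIC)[...,::-1])
cv2.imwrite('pics/b.png',np.hstack([cv2.imread('top1.png'),cv2.imread('side1.png')]))
E
```

```text
t: 2.5
tool_pos: [0.5484, -0.1938, 0.0986]
orientation: [-1.138, 1.318, -1.319]
force: [-0.2, 0.3, 0.3]
opening: 0.0651
t 2.5 pos [ 0.5484 -0.1938  0.0986] q [-0.43  0.18  1.68 -0.    1.28  1.29] F [-0.2  0.3  0.3] open 0.0651
shift cm [-1.35  6.46  0.27] turn deg [ 0.06 -0.92  0.15]
```

View pics/b.png

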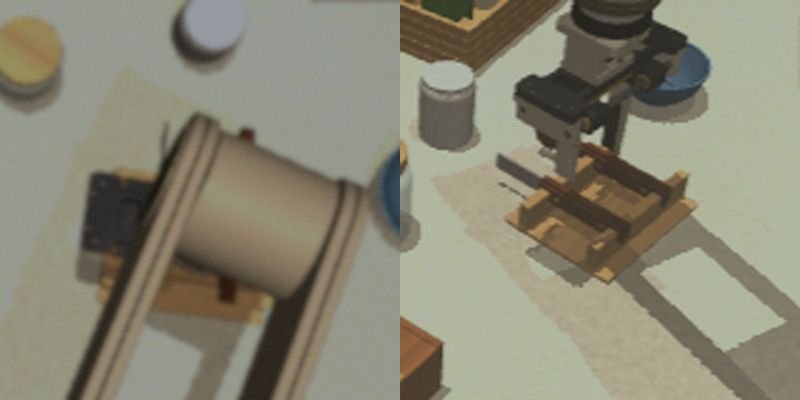

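The side crop shows the open fingers above the knife handle (near finger (565,155), handle (590,200)), clear of the paddle. The two fingers straddle the handle as computed, so I descend and grip.

```bash
python3 -m creep '[[[0.3,-1.35,0,0.25,0,-0.9,0],[0.3,0,1.2,0,0,0,0],[0.3,0,1.3,0,0,0,0],[0.3,0,1.3,0,0,0,0],[0.3,0,1.3,0,0,0,0],[0.3,0,1.3,0,0,0,0],[0.3,0,0,0,0,0,0],[0.3,0,0,0,0,0,0]]]'
python3 - <<'E'
from h import *
go([.553,-.181,.034],down(-7.6,-1))
E
python3 -m creep '[[[1,0,0,0,0,0,0],[1,0,0,0,0,0,0],[1,0,0,0,0,0,0],[1,0,0,0,0,0,0],[1,0,0,0,0,0,0],[1,0,0,0,0,0,0],[1,0,0,0,0,0,0],[1,0,0,0,0,0,0]]]' 30
python3 - <<'E'
from h import *
go([.553,-.181,.034],down(-7.6,-1))
E
```

```text
t: 3.4
tool_pos: [0.5547, -0.1799, 0.0311]
orientation: [-1.146, 1.302, -1.309]
force: [0.6, -0.3, 0.0]
opening: 0.0654
t 3.4 pos [ 0.5547 -0.1799  0.0311] q [-0.4   0.26  1.72 -0.    1.16  1.3 ] F [ 0.6 -0.3  0. ] open 0.0654
shift cm [ 0.13 -0.29 -0.15] turn deg [-0.13  0.11  0.19]
t: 4.2
tool_pos: [0.5555, -0.1855, 0.0336]
orientation: [-1.149, 1.296, -1.317]
force: [-1.2, -0.2, -1.0]
opening: 0.0162
t 4.2 pos [ 0.5555 -0.1855  0.0336] q [-0.4   0.26  1.71 -0.01  1.16  1.3 ] F [-1.2 -0.2 -1. ] open 0.0162
shift cm [-0.41 -0.05 -0.31] turn deg [-0.35  0.06  0.68]
```

```bash
python3 -m creep '[[[1,0,-1,0,0,0,0],[1,0,-1.5,0,0,0,0],[1,0,-2,0,0,0,0],[1,0,-2,0,0,0,0],[1,0,-2,0,0,0,0],[1,0,-2,0,0,0,0],[1,0,-1,0,0,0,0],[1,0,0,0,0,0,0]]]'
python3 -m creep '[[[1,-4,0,-2,0,0,0],[1,-4,0,-2,0,0,0],[1,-4,0,-2,0,0,0],[1,-4,0,-2,0,0,0],[1,-4,0,-2,0,0,0],[1,0,0,0,0,0,0],[1,0,0,0,0,0,0],[1,0,0,0,0,0,0]]]'
python3 - <<'E'
from h import *
from plant import optics
go([.46,.02,.1],down(-4,-1))
c=optics.read_camera('side')
u,v=proj(c,np.array([.5,.02,.1])).astype(int);print(u,v)
f=c['frame'][max(0,v-100):v+100,max(0,u-130):u+130]
cv2.imwrite('pics/c.png',cv2.resize(f,None,fx=3,fy=3,interpolation=cv2.INTER_CUBIC)[...,::-1])
E
```

```text
t: 5.0
tool_pos: [0.5561, -0.1819, 0.161]
orientation: [-1.146, 1.292, -1.317]
force: [-0.2, -1.0, -0.7]
opening: 0.0159
t: 5.8
tool_pos: [0.4778, 0.0363, 0.1534]
orientation: [-1.148, 1.296, -1.315]
force: [0.2, 0.0, -1.6]
opening: 0.0154
t 5.8 pos [0.4778 0.0363 0.1534] q [-0.02 -0.16  1.91 -0.01  1.38  1.68] F [ 0.2  0.  -1.6] open 0.0154
shift cm [ 1.79  5.34 -1.58] turn deg [-0.33 -3.47  0.57]
358 266
```

View pics/c.png

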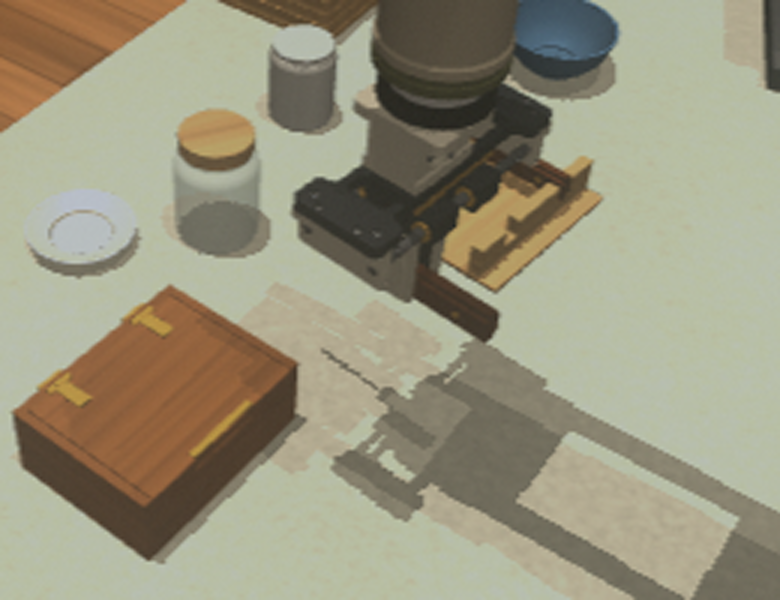

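The knife is held with its blade forward and its handle end visible at (475,310). Next I tilt it about its long axis, then lower and release it.

```bash
python3 -m creep '[[[1,0.9,2,-0.8,-0.3,-3.5,0.5],[1,0.9,2,-0.8,0,0,0],[1,0,0,0,0,0,8.5],[1,0,0,0,0,0,8.5],[1,0,0,0,0,0,8.5],[1,0,0,0,0,0,8.5],[1,0,0,0,0,0,4],[1,0,0,0,0,0,0]]]'
python3 - <<'E'
from h import *
s,R=pose();print(R.round(2))
go([.46,.02,.032])
E
```

```text
t: 6.65
tool_pos: [0.4656, 0.0087, 0.1143]
orientation: [-0.635, 1.477, -0.763]
force: [-0.0, 0.1, -1.6]
opening: 0.0164
[[-0.05  0.06  1.  ]
 [-0.78  0.62 -0.08]
 [-0.63 -0.78  0.01]]
t 6.65 pos [0.4656 0.0087 0.1143] q [-0.56  0.04  1.96  0.6   1.5   0.93] F [-0.   0.1 -1.6] open 0.0164
shift cm [ 4.32  7.08 -0.77] turn deg [0. 0. 0.]
```

```bash
python3 -m creep '[[[1,1.2,1.5,0,0,0,0],[1,1.2,1.5,0,0,0,0],[1,1,1.2,0,0,0,0],[1,0.8,1,0,0,0,0],[1,0.5,0.6,0,0,0,0],[1,0.3,0.4,0,0,0,0],[1,0,0,0,0,0,0],[1,0,0,0,0,0,0]]]'
python3 - <<'E'
from h import *
s,R=pose();print(R.round(2))
go([.46,.02,.032])
E
```

```text
t: 7.45
tool_pos: [0.4695, 0.0031, 0.0318]
orientation: [-0.641, 1.474, -0.777]
force: [-0.3, 0.4, -0.7]
opening: 0.0157
[[-0.06  0.07  1.  ]
 [-0.78  0.61 -0.08]
 [-0.62 -0.79  0.02]]
t 7.45 pos [0.4695 0.0031 0.0318] q [-0.57  0.19  1.97  0.6   1.36  0.84] F [-0.3  0.4 -0.7] open 0.0157
shift cm [-1.28  0.96 -1.09] turn deg [0. 0. 0.]
```

```bash
python3 -m creep '[[[0.7,0,0,0,0,0,0],[0.7,0,0,0,0,0,0],[0.7,0,0,0,0,0,0],[0.7,0,0,0,0,0,0],[0.7,0,-0.5,0,0,0,0],[0.7,0,-0.7,0,0,0,0],[0.7,0,-1,0,0,0,0],[0.7,0,-1,0,0,0,0]]]'
python3 -m creep '[[[0.7,0,-1.5,0,0,0,0],[0.7,0,-2,0,0,0,0],[0.5,0,-3,0,0,0,-8.5],[0.5,0,-3,0,0,0,-8.5],[0.4,0,-3,0,0,0,-8.5],[0.4,0,-2,0,0,0,-8.5],[0.4,0,0,-4,0,0,-4],[0.4,0,0,-4,0,0,0]]]'
python3 - <<'E'
from h import *
from plant import optics
go([.46,.02,.1],down(-4,-1))
for n,w in(('top',(100,80)),('side',(100,80))):
    c=optics.read_camera(n);np.savez(n+'2.npz',**c)
    u,v=proj(c,np.array([.48,.02,0])).astype(int);print(u,v)
    f=c['frame'][v-80:v+80,u-80:u+80];cv2.imwrite(f'{n}2.png',cv2.resize(f,(400,400),interpolation=cv2.INTER_CUBIC)[...,::-1])
cv2.imwrite('pics/d.png',np.hstack([cv2.imread('top2.png'),cv2.imread('side2.png')]))
E
```

```text
t: 8.25
tool_pos: [0.4681, -0.0179, 0.0605]
orientation: [-0.641, 1.471, -0.777]
force: [0.4, 0.3, -0.5]
opening: 0.028
t: 9.05
tool_pos: [0.3818, -0.0899, 0.1966]
orientation: [-1.155, 1.252, -1.306]
force: [-1.0, -0.4, -0.5]
opening: 0.0558
t 9.05 pos [ 0.3818 -0.0899  0.1966] q [-0.35 -0.49  2.09 -0.01  1.5   1.31] F [-1.  -0.4 -0.5] open 0.0558
shift cm [-11.85   9.65   6.45] turn deg [-1.56 -1.56  0.94]
330 287
362 298
```

View pics/d.png

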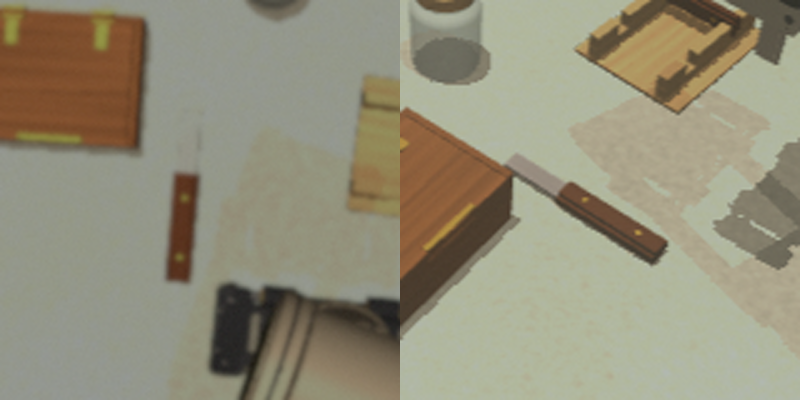

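The knife lies flat: the handle is at top crop (183,228), with its blade pointing forward just right of the chest. I measure it now.

```bash
cat >> h.py <<'E'
def knife(c,box,z=.016):
    hsv=cv2.cvtColor(c['frame'],cv2.COLOR_RGB2HSV);v,u=np.mgrid[:480,:640]
    m=(hsv[...,1]>120)&(hsv[...,2]<150)&(u>box[0])&(u<box[1])&(v>box[2])&(v<box[3])
    k,l,s,ce=cv2.connectedComponentsWithStats(m.astype(np.uint8));i=1+s[1:,4].argmax();g=l==i
    pp=np.array([ray(c,a,b,z)[:2] for a,b in zip(u[g],v[g])])*1000
    r=cv2.minAreaRect(pp.astype(np.float32));vx=cv2.fitLine(pp.astype(np.float32),cv2.DIST_L2,0,.01,.01).ravel()
    vx*=np.sign(vx[0]) if False else 1
    d=vx[:2]*np.sign(vx[0]);print('rect',r,'yaw',np.degrees(np.arctan2(d[1],d[0])).round(2),'mid',pp.mean(0).round(1),s[i])
E
python3 - <<'E'
from h import *
c=dict(np.load('top2.npz'));knife(c,(312,335,265,325))
c=dict(np.load('side2.npz'));knife(c,(362+20,362+110,298-12,298+30))
E
```

```text
rect ((455.712890625, 40.45037078857422), (19.92159080505371, 103.83907318115234), 85.6221923828125) yaw -3.89 mid [455.8  40.4] [318 277  11  42 316]Traceback (most recent call last):
  File "<stdin>", line 3, in <module>
  File "h.py", line 27, in knife
    k,l,s,ce=cv2.connectedComponentsWithStats(m.astype(np.uint8));i=1+s[1:,4].argmax();g=l==i
                                                                      ~~~~~~~~~~~~~~^^
ValueError: attempt to get argmax of an empty sequence
```

```bash
python3 -m creep '[[[0.4,-3.4,0,2.4,-0.8,-0.8,0.5],[0.4,-3.4,0,2.4,-0.8,-0.8,0.4],[0.4,-3.4,0,2.4,0,0,0],[0.4,-3.4,0,2.4,0,0,0],[0.4,0,4,0,0,0,0],[0.4,0,4,0,0,0,0],[0.4,0,3,0,0,0,0],[0.4,0,0,0,0,0,0]]]'
python3 - <<'E'
from h import *
go([.494,.0378,.013],down(-3.9,-1))
E
```

```text
t: 9.95
tool_pos: [0.4984, 0.039, 0.0914]
orientation: [-1.159, 1.259, -1.275]
force: [0.3, -0.5, -0.8]
opening: 0.0552
t 9.95 pos [0.4984 0.039  0.0914] q [-0.02 -0.04  1.93  0.    1.24  1.63] F [ 0.3 -0.5 -0.8] open 0.0552
shift cm [ 0.16  7.83 -0.53] turn deg [-0.77 -0.77 -0.07]
```

```bash
python3 -m creep '[[[0.4,0.1,1.5,-0.3,-0.7,-0.7,0],[0.4,0,1.6,-0.1,0,0,0],[0.4,0,1.3,0,0,0,0],[0.4,0,1,0,0,0,0],[0.4,0,0.7,0,0,0,0],[0.4,0,0.5,0,0,0,0],[0.4,0,0,0,0,0,0],[0.4,0,0,0,0,0,0]]]'
python3 - <<'E'
from h import *
go([.494,.0378,.013],down(-3.9,-1))
E
```

```text
t: 10.75
tool_pos: [0.4999, 0.0362, 0.0278]
orientation: [-1.168, 1.256, -1.264]
force: [-1.3, 0.5, 0.6]
opening: 0.0557
t 10.75 pos [0.4999 0.0362 0.0278] q [-0.03  0.06  1.95  0.    1.12  1.61] F [-1.3  0.5  0.6] open 0.0557
shift cm [-0.11  1.48 -0.61] turn deg [-0.43 -0.14 -0.09]
```

```bash
python3 -m creep '[[[0.4,-0.1,0.6,-0.5,-0.4,0,0],[0.4,0,0.4,0,0,0,0],[0.4,0,0.2,0,0,0,0],[0.4,0,0,0,0,0,0],[0.4,0,0,0,0,0,0],[0.4,0,0,0,0,0,0],[0.4,0,0,0,0,0,0],[0.4,0,0,0,0,0,0]]]'
python3 - <<'E'
from h import *
for i in range(3):go([.494,.0378,.013],down(-3.9,-1))
E
```

```text
t: 11.55
tool_pos: [0.4957, 0.0379, 0.0163]
orientation: [-1.172, 1.26, -1.261]
force: [-0.3, -0.1, -0.1]
opening: 0.0559
t 11.55 pos [0.4957 0.0379 0.0163] q [-0.03  0.07  1.96  0.    1.1   1.61] F [-0.3 -0.1 -0.1] open 0.0559
shift cm [ 0.02  0.33 -0.17] turn deg [-0.14 -0.12 -0.1 ]
t 11.55 pos [0.4957 0.0379 0.0163] q [-0.03  0.07  1.96  0.    1.1   1.61] F [-0.3 -0.1 -0.1] open 0.0559
shift cm [ 0.02  0.33 -0.17] turn deg [-0.14 -0.12 -0.1 ]
t 11.55 pos [0.4957 0.0379 0.0163] q [-0.03  0.07  1.96  0.    1.1   1.61] F [-0.3 -0.1 -0.1] open 0.0559
shift cm [ 0.02  0.33 -0.17] turn deg [-0.14 -0.12 -0.1 ]
```

```bash
python3 -m creep '[[[0.4,0,0.3,-0.15,0,0,0],[0.4,0,0,0,0,0,0],[0.6,0,0,0,0,0,0],[1,0,0,0,0,0,0],[1,0,0,0,0,0,0],[1,0,0,0,0,0,0],[1,0,0,0,0,0,0],[1,0,0,0,0,0,0]]]' 55
python3 - <<'E'
from h import *
go([.494,.0378,.013],down(-3.9,-1))
E
```

```text
t: 12.35
tool_pos: [0.4942, 0.038, 0.0131]
orientation: [-1.172, 1.259, -1.261]
force: [-0.2, 0.2, 0.3]
opening: 0.0252
t 12.35 pos [0.4942 0.038  0.0131] q [-0.03  0.07  1.97  0.    1.1   1.61] F [-0.2  0.2  0.3] open 0.0252
shift cm [ 0.02  0.01 -0.02] turn deg [-0.15 -0.12 -0.1 ]
```

```bash
python3 -m creep '[[[1,0,-1,0,0,0,0],[1,0,-2,0,0,0,0],[1,0,-3,0,0,0,0],[1,0,-3,0,0,0,0],[1,0,-1,-2,0,0,0],[1,0,0,-3,0,0,0],[1,-1,0,-2,0,0.8,0],[1,-3,0,0,0,0,0]]]'
python3 -m creep '[[[1,-4,0,0,0,0,0],[1,-3.5,0,0,0,0,0],[1,-2,0,0,0,0,0],[1,0,0,0,0,0,0],[1,0,2,0,0,0,0],[1,0,1.5,0,0,0,0],[1,0,0,0,0,0,0],[1,0,0,0,0,0,0]]]'
python3 - <<'E'
from h import *
from plant import optics
go([.431,.1775,.060],down(-3.1,-1))
c=optics.read_camera('side');np.savez('side3.npz',**c);s,R=pose()
for d in(.0168,.082): print(d,proj(c,s['tool_pos']+R@[0,.005,d]).round(1))
f=c['frame'][240:360,210:370];cv2.imwrite('pics/e.png',cv2.resize(f,None,fx=5,fy=5,interpolation=cv2.INTER_CUBIC)[...,::-1])
E
```

```text
t: 13.15
tool_pos: [0.4254, 0.0811, 0.1218]
orientation: [-1.162, 1.271, -1.276]
force: [0.7, 0.6, -0.5]
opening: 0.0255
t: 13.95
tool_pos: [0.435, 0.1806, 0.0931]
orientation: [-1.156, 1.265, -1.276]
force: [-0.4, -0.1, 0.1]
opening: 0.025
t 13.95 pos [0.435  0.1806 0.0931] q [ 0.29 -0.12  2.   -0.    1.25  1.94] F [-0.4 -0.1  0.1] open 0.025
shift cm [ 0.35  3.31 -0.41] turn deg [-0.69 -1.83 -0.17]
0.0168 [336.9 326. ]
0.082 [312.4 308.8]
```

View pics/e.png

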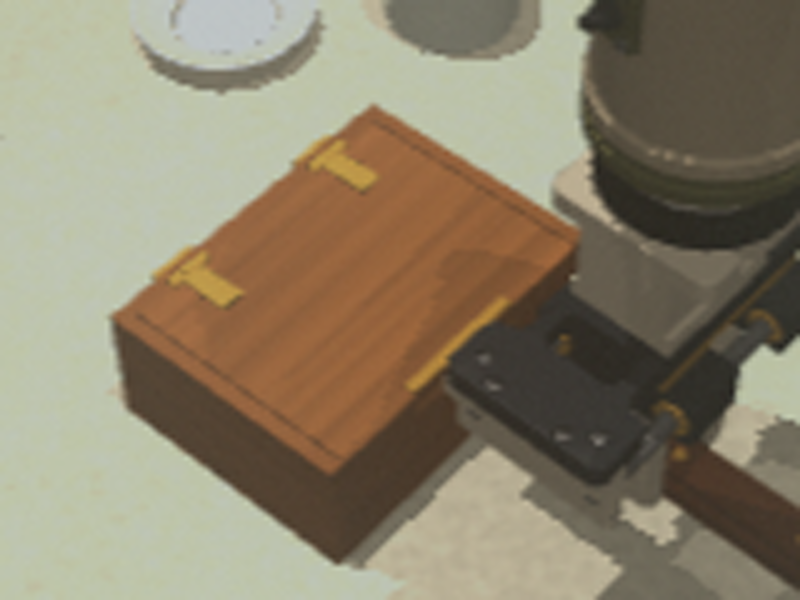

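The gripper hides the blade here. The brass strip is at (460,345) straight ahead, and the handle is visible at (740,520). The blade height follows from the counter grasp (TCP − 5 mm), so I align first.

```bash
python3 -m creep '[[[1,0.3,1,-0.4,-0.7,-1.8,-0.2],[1,0,1,0,0,0,0],[1,0,0.8,0,0,0,0],[1,0,0.4,0,0,0,0],[1,0,0,0,0,0,0],[1,0,0,0,0,0,0],[1,0,0,0,0,0,0],[1,0,0,0,0,0,0]]]'
python3 - <<'E'
from h import *
go([.431,.1775,.060],down(-3.1,-1))
E
```

```text
t: 14.8
tool_pos: [0.4338, 0.1775, 0.0635]
orientation: [-1.176, 1.248, -1.254]
force: [-0.3, 0.3, -0.6]
opening: 0.0257
t 14.8 pos [0.4338 0.1775 0.0635] q [ 0.28 -0.08  2.02 -0.    1.2   1.91] F [-0.3  0.3 -0.6] open 0.0257
shift cm [ 0.02  0.35 -0.29] turn deg [-0.32 -0.23 -0.08]
```

```bash
python3 -m creep '[[[1,0,0.35,0,-0.3,-0.2,0],[1,0,0,0,0,0,0],[1,0,0,0,0,0,0],[1,0,0,0.5,0,0,0],[1,0,0,0.5,0,0,0],[1,0,0,0.5,0,0,0],[1,0,0,0,0,0,0],[1,0,0,0,0,0,0]]]'
python3 - <<'E'
from h import *
go([.459,.1758,.060],down(-3.1,-1))
from plant import optics
c=optics.read_camera('top');np.savez('top3.npz',**c);s,R=pose()
print('tip px',proj(c,s['tool_pos']+R@[0,.005,.082]))
f=c['frame'][195:295,205:325];cv2.imwrite('pics/f.png',cv2.resize(f,None,fx=6,fy=6,interpolation=cv2.INTER_CUBIC)[...,::-1])
E
```

```text
t: 15.6
tool_pos: [0.4511, 0.1769, 0.0604]
orientation: [-1.181, 1.249, -1.248]
force: [-0.1, 0.3, -0.9]
opening: 0.0252
t 15.6 pos [0.4511 0.1769 0.0604] q [ 0.27 -0.03  1.98  0.    1.19  1.89] F [-0.1  0.3 -0.9] open 0.0252
shift cm [0.07 0.05 0.79] turn deg [-0.08 -0.01 -0.1 ]
tip px [269.32257827 266.42337651]
```

View pics/f.png

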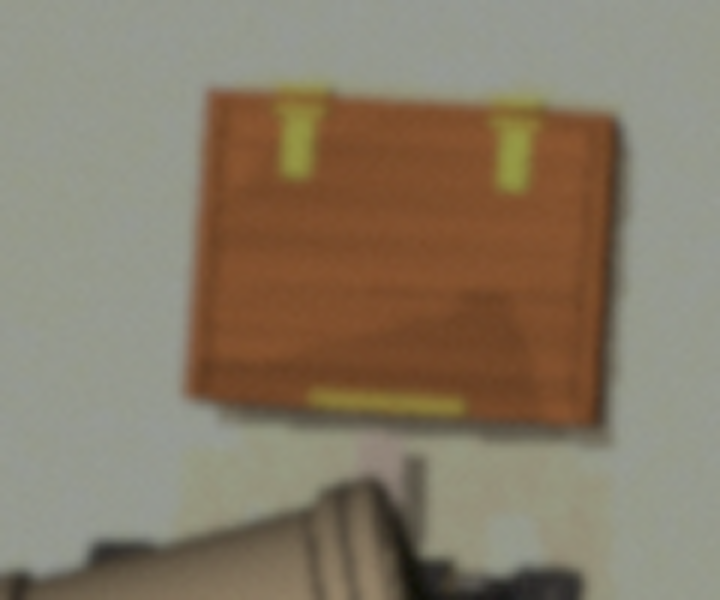

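The blade (crop (387,440)) is centred on the brass strip (387,403), with its tip a few mm short of the front face, as predicted. I insert it slowly.

```bash
python3 -m creep '[[[1,0,0.05,0.4,0,0,0],[1,0,0,0.4,0,0,0],[1,0,0,0.4,0,0,0],[1,0,0,0.4,0,0,0],[1,0,0,0.4,0,0,0],[1,0,0,0,0,0,0],[1,0,0,0,0,0,0],[1,0,0,0,0,0,0]]]'
python3 - <<'E'
from h import *
go([.487,.174,.060],down(-3.1,-1))
E
```

```text
t: 16.45
tool_pos: [0.4728, 0.1757, 0.0598]
orientation: [-1.181, 1.249, -1.248]
force: [0.8, 0.7, -1.6]
opening: 0.0249
t 16.45 pos [0.4728 0.1757 0.0598] q [0.25 0.02 1.92 0.   1.19 1.88] F [ 0.8  0.7 -1.6] open 0.0249
shift cm [ 0.09 -0.01  1.42] turn deg [-0.07 -0.01 -0.1 ]
```

```bash
python3 -m creep '[[[1,0.05,0,0.4,0,0,0],[1,0,0,0.4,0,0,0],[1,0,0,0.4,0,0,0],[1,0,0,0.2,0,0,0],[1,0,0,0,0,0,0],[1,0,-0.2,0,0,0,0],[1,0,-0.2,0,0,0,0],[1,0,0,0,0,0,0]]]' 60
python3 - <<'E'
from h import *
go([.487,.174,.060],down(-3.1,-1))
E
```

```text
t: 17.25
tool_pos: [0.4877, 0.1742, 0.0639]
orientation: [-1.181, 1.249, -1.248]
force: [0.3, 0.4, -2.2]
opening: 0.0258
t 17.25 pos [0.4877 0.1742 0.0639] q [0.24 0.06 1.88 0.   1.2  1.87] F [ 0.3  0.4 -2.2] open 0.0258
shift cm [ 0.03  0.39 -0.07] turn deg [-0.04 -0.01 -0.09]
```

```bash
python3 -m creep '[[[1,0,-0.8,0.05,0,0,0],[1,0,-0.8,0.05,0,0,0],[1,0,-0.8,0.1,0,0,0],[1,0,-0.8,0.2,0,0,0],[1,0,-0.8,0.3,0,0,0],[1,0,-0.8,0.3,0,0,0],[1,0,0,0,0,0,0],[1,0,0,0,0,0,0]]]' 60
python3 - <<'E'
from h import *
from plant import optics
go([.487,.174,.060],down(-3.1,-1))
c=optics.read_camera('side');np.savez('side4.npz',**c)
f=c['frame'][220:360,210:370];cv2.imwrite('pics/g.png',cv2.resize(f,None,fx=4,fy=4,interpolation=cv2.INTER_CUBIC)[...,::-1])
E
```

```text
t: 18.05
tool_pos: [0.4981, 0.1735, 0.1169]
orientation: [-1.182, 1.249, -1.248]
force: [-1.1, -1.0, -2.2]
opening: 0.025
t 18.05 pos [0.4981 0.1735 0.1169] q [0.24 0.02 1.82 0.   1.31 1.86] F [-1.1 -1.  -2.2] open 0.025
shift cm [ 0.02  5.69 -1.12] turn deg [-0.02 -0.   -0.08]
```

View pics/g.png

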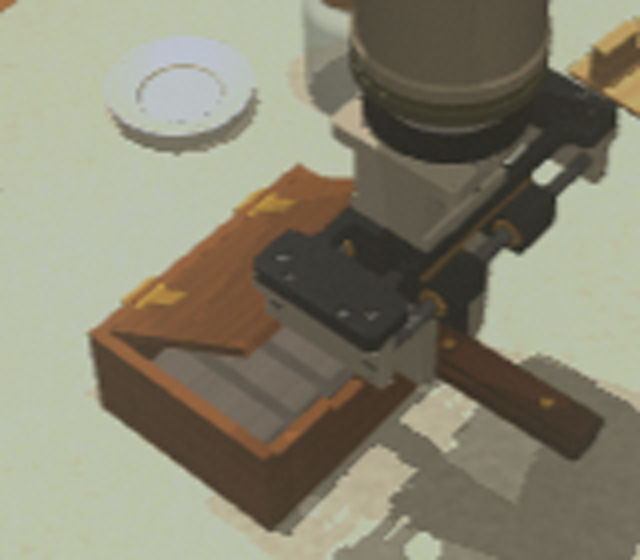

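The lid is up about 30° (lid edge at (240,350), tea packets visible) and the knife is still held level. I carry on along the arc.

```bash
python3 -m creep '[[[1,0,-0.75,0.65,0,0,0],[1,0,-0.75,0.65,0,0,0],[1,0,-0.8,0.95,0,0,0],[1,0,-0.8,0.95,0,0,0],[1,0,-0.55,1.1,0,0,0],[1,0,-0.55,1.1,0,0,0],[1,0,0,0,0,0,0],[1,0,0,0,0,0,0]]]' 60
python3 - <<'E'
from h import *
go([.5581,.170,.1575],down(-3.1,-1))
E
```

```text
t: 18.9
tool_pos: [0.5558, 0.1702, 0.1621]
orientation: [-1.183, 1.25, -1.247]
force: [-2.0, -0.0, -1.5]
opening: 0.0255
t 18.9 pos [0.5558 0.1702 0.1621] q [0.21 0.12 1.62 0.   1.4  1.83] F [-2.  -0.  -1.5] open 0.0255
shift cm [0.01 0.46 0.23] turn deg [ 0.07  0.   -0.07]
```

```bash
python3 -m creep '[[[1,0,0,0.9,0,0,0],[1,0,0,0.9,0,0,0],[1,0,0,0.9,0,0,0],[1,0,0,0.8,0,0,0],[1,0,0,0.7,0,0,0],[1,0,0,0,0,0,0],[1,0,0,0,0,0,0],[1,0,0,0,0,0,0]]]' 60
python3 - <<'E'
from h import *
from plant import optics
go([.5581,.170,.1575],down(-3.1,-1))
a=[]
for n,(v,u) in(('top',(150,200)),('side',(180,200))):
    c=optics.read_camera(n);np.savez(n+'5.npz',**c)
    a.append(cv2.resize(c['frame'][v:v+160,u:u+160],(400,400),interpolation=cv2.INTER_CUBIC)[...,::-1])
cv2.imwrite('pics/i.png',np.hstack(a))
E
```

```text
t: 19.7
tool_pos: [0.6009, 0.1678, 0.1611]
orientation: [-1.184, 1.251, -1.247]
force: [0.1, -0.4, -0.2]
opening: 0.0253
t 19.7 pos [0.6009 0.1678 0.1611] q [0.19 0.24 1.5  0.   1.41 1.81] F [ 0.1 -0.4 -0.2] open 0.0253
shift cm [ 0.01  0.37 -4.29] turn deg [ 0.13  0.02 -0.05]
```

View pics/i.png

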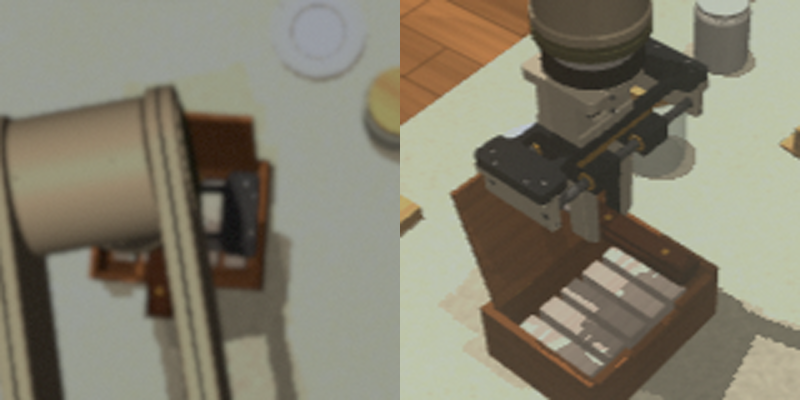

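The lid stands past upright, leaning back (side crop (520,240); top view shows its underside at (225,130)). I withdraw and lay the knife down.

```bash
python3 -m creep '[[[1,0,0,-1,0,0,0],[1,0,0,-2,0,0,0],[1,0,0,-3,0,0,0],[1,0,0,-4,0,0,0],[1,0,0,-4,0,0,0],[1,1,0,-2,0,0,0],[1,3,0,0,0,0,0],[1,3,0,0,0,0,0]]]' 60
python3 -m creep '[[[1,3,0,0,0,0,0],[1,3,0,0,0,0,0],[1,1,1,0,0,0,0],[1,0,2,0,0,0,0],[1,0,3,0,0,0,0],[1,0,3,0,0,0,0],[1,0,0,0,0,0,0],[1,0,0,0,0,0,0]]]'
python3 - <<'E'
from h import *
go([.45,.03,.0135],down(-3.1,-1))
E
```

```text
t: 20.6
tool_pos: [0.4266, 0.1083, 0.1603]
orientation: [-1.183, 1.245, -1.243]
force: [0.0, -0.8, -0.8]
opening: 0.0252
t: 21.4
tool_pos: [0.4201, 0.036, 0.0674]
orientation: [-1.176, 1.242, -1.248]
force: [-0.6, -0.3, -0.9]
opening: 0.0252
t 21.4 pos [0.4201 0.036  0.0674] q [-0.04 -0.23  2.15  0.    1.22  1.58] F [-0.6 -0.3 -0.9] open 0.0252
shift cm [0.46 5.41 2.97] turn deg [-0.46  0.17 -0.22]
```

```bash
python3 -m creep '[[[1,0,1.2,0,-0.4,0,-0.2],[1,0,1.2,0,0,0,0],[1,0,1,0,0,0,0],[1,0,0.7,0,0,0,0],[1,0,0.4,0,0,0,0],[1,0,0.2,0,0,0,0],[1,0,0,0,0,0,0],[1,0,0,0,0,0,0]]]' 60
python3 - <<'E'
from h import *
go([.45,.03,.0135],down(-3.1,-1))
E
```

```text
t: 22.2
tool_pos: [0.4232, 0.0367, 0.0202]
orientation: [-1.18, 1.242, -1.249]
force: [-0.1, 0.6, -1.1]
opening: 0.0251
t 22.2 pos [0.4232 0.0367 0.0202] q [-0.03 -0.14  2.16  0.    1.11  1.59] F [-0.1  0.6 -1.1] open 0.0251
shift cm [0.54 0.68 2.71] turn deg [-0.35  0.22 -0.02]
```

```bash
python3 -m creep '[[[1,0,0.3,0,-0.3,0,0],[1,0,0.2,0,0,0,0],[1,0,0.1,0,0,0,0],[1,0,0,0,0,0,0],[1,0,0,0,0,0,0],[1,0,0,0,0,0,0],[1,0,0,0,0,0,0],[1,0,0,0,0,0,0]]]' 60
python3 - <<'E'
from h import *
go([.45,.03,.0135],down(-3.1,-1))
E
```

```text
t: 23.0
tool_pos: [0.4242, 0.0366, 0.0148]
orientation: [-1.183, 1.244, -1.247]
force: [-0.6, -0.8, -0.5]
opening: 0.0253
t 23.0 pos [0.4242 0.0366 0.0148] q [-0.03 -0.12  2.16  0.    1.1   1.59] F [-0.6 -0.8 -0.5] open 0.0253
shift cm [0.53 0.13 2.61] turn deg [-0.15  0.22 -0.03]
```

```bash
python3 -m creep '[[[1,0,0.15,0,0,0,0],[1,0,0,0,0,0,0],[0.6,0,0,0,0,0,0],[0.4,0,0,0,0,0,0],[0.4,0,0,0,0,0,0],[0.4,0,0,0,0,0,0],[0.4,0,0,0,0,0,0],[0.4,0,-1,0,0,0,0]]]' 20
python3 -m creep '[[[0.4,0,-2,0,0,0,0],[0.4,0,-3,0,0,0,0],[0.4,0,-4,0,0,0,0],[0.4,0,-4,0,0,0,0],[0.4,4,-2,0,0,0,0],[0.4,4,0,0,0,0,0],[0.4,4,0,0,0,0,0],[0.4,4,0,0,0,0,0]]]'
python3 -m creep '[[[0.4,4,0,0,0,0,0],[0.4,4,0,0,0,0,0],[0.4,4,0,0,0,0,0],[0.4,0,0,0,0,0,0],[0.4,0,0,0,0,0,0],[0.4,0,0,0,0,0,0],[0.4,0,0,0,0,0,0],[0.4,0,0,0,0,0,0]]]'
python3 - <<'E'
from h import *
from plant import optics
go([.45,.03,.0135],down(-3.1,-1))
a=[]
for n,(v,u) in(('top',(130,220)),('side',(160,220))):
    c=optics.read_camera(n);np.savez(n+'6.npz',**c)
    a.append(cv2.resize(c['frame'][v:v+240,u:u+240],(400,400),interpolation=cv2.INTER_CUBIC)[...,::-1])
    X=cloud(c);m=(X[...,0]>.55)&(X[...,0]<.8)&(X[...,1]>.1)&(X[...,1]<.24)&(X[...,2]>.09)&(X[...,2]<.25);Q=X[m]
    if len(Q)>20:
        A=np.polyfit(Q[:,2],Q[:,0],1);print(n,'lid x at z.07,.18',np.polyval(A,[.07,.18]),'angle',np.pi/2+np.arctan(A[0]),'top',Q[:,2].max())
    if n=='top': knife(c,(300,345,260,350))
cv2.imwrite('pics/j.png',np.hstack(a))
E
```

```text
t: 23.8
tool_pos: [0.4234, 0.0367, 0.0227]
orientation: [-1.184, 1.246, -1.246]
force: [0.3, -1.0, 0.1]
opening: 0.0557
t: 24.6
tool_pos: [0.4163, -0.1241, 0.1877]
orientation: [-1.185, 1.231, -1.244]
force: [0.8, -0.4, 0.4]
opening: 0.0559
t: 25.4
tool_pos: [0.4104, -0.2515, 0.1941]
orientation: [-1.182, 1.228, -1.252]
force: [0.8, 0.2, -0.1]
opening: 0.0556
t 25.4 pos [ 0.4104 -0.2515  0.1941] q [-0.66 -0.19  1.87  0.    1.45  0.95] F [ 0.8  0.2 -0.1] open 0.0556
shift cm [-28.39  17.95   2.48] turn deg [-0.83  0.63  0.29]
top lid x at z.07,.18 [0.65649913 0.6900795 ] angle 1.8670865281931806 top 0.1905698776605442
rect ((386.5145263671875, 39.53800582885742), (20.058395385742188, 101.33238220214844), 87.78469848632812) yaw -2.22 mid [387.1  39.4] [318 305  10  41 321]
side lid x at z.07,.18 [0.66172114 0.69393974] angle 1.8557233847204946 top 0.18521176634653913
```

View pics/j.png

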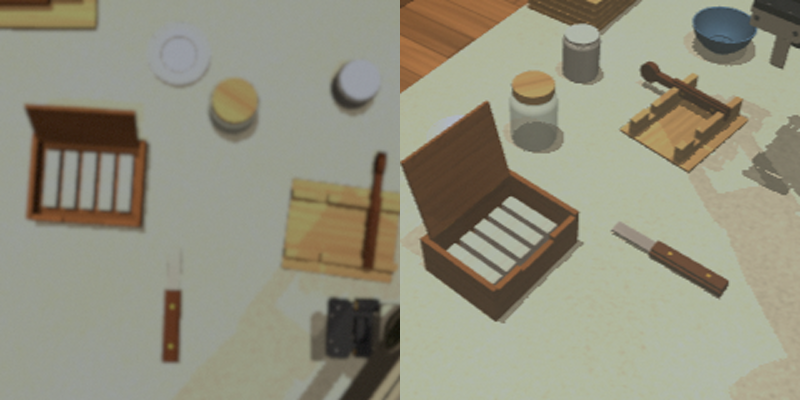

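The lid stands open at about 1.85 rad (side crop (455,170)). The knife is flat and free at (670,258), the paddle is still in its rack, and the robot is clear, so I hand the job in.

```bash
python3 -c "
from plant import robot
print(robot.close_job())"
```

```text
the job is handed in; nothing more can be done
None
```

The tea chest is open and the knife is lying flat on the counter; the job was handed in at about 25.5 s of the 64 s allowed.

- **Knife out and down:** I took it from the rack, tilted it about 39° and let it go, and it fell flat. I then gripped it again by the narrow sides of the handle near the blade, with the blade level.
- **Lid:** I slid the blade about 27 mm into the slot, raised the lid along its arc, and pushed it back past upright with the blade tip.
- **Last checks:**
  - The depth images put the lid at about 1.86 rad in both views, which is at its stop of 1.85.
  - The knife lies flat and free, its handle centred near (0.387, 0.039).
  - The paddle is still in its rack, and the jar, tin, saucer and bowl look undisturbed. I did not re-image the mug and mill at the end, but the arm never went near them.
  - The gripper was clear of everything, and the forces read after each move stayed under about 3 N.
- **Disagreements:** The two cameras differed by about 3 mm on where the chest stands, which did not affect the insertion. In the last top view the handle measured 101 × 20 mm instead of 110 × 26 mm, which I put down to mask edges.

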